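# Press the lid home and lock the press leg

### The arm

A 6-joint arm with a two-finger parallel gripper is mounted at the origin on the work surface. World frame = base frame: x ahead of the robot, y to its left, z up, the work surface at z = 0. Lengths are in mm, angles in degrees, forces in N, time in s.
With the tool pointing down it reaches from about 300 to 850 mm from the base axis. Payload 4.2 kg.
Tool frame: the origin (TCP) lies at the very end of the fingers, on their centre line; the grasp point (between the pads) lies 19 mm behind it (hold_point_z is the z of the grasp point in the tool frame, in mm); z points along the fingers, y is the direction in which the jaws open and shut (so a half turn about z gives the same grasp; the last joint's range is limited). The gripper opens to 91 mm and grips with 3 to 60 N. Pads are 32 mm wide; open, the fingers measure 118 mm over their backs; the gripper's body (76 mm by 178 mm) begins 60 mm behind the grasp point.
Start: joints at [76.031, 18.312, 89.639, -0, 72.044, -1.146], TCP at [127.614, 560.676, 213.976] pointing down, gripper open.
Joint ranges: [-177.97, 177.97], [-48.28, 115.42], [12.27, 149.76], [-77.06, 257.06], [2.81, 150.46], [-146.56, 146.56]. Speed limits (degrees/s): [147.25, 147.25, 180, 180, 180, 180].

### API

Orientations are given as [roll, pitch, yaw] about the fixed x, y, z axes, in that order (R = Rz(yaw) Ry(pitch) Rx(roll)).
In Python, from workcell import state, grab_frame, job_done, hold_point_z gives the robot as it stands. The module is installed in compiled form; this text tells all that it offers.
- The arm moves only by the shell command python3 -m creep 'ROWS' [FORCE]. ROWS is JSON, a list of rows, each a list of 7 numbers: the closure, from 0 (fully open) to 1 (shut), then the shift along the tool's x, y, z in mm, then the turn, a rotation vector about the tool's x, y, z in degrees. A call has 1 to 5 rows; each row shifts and turns the commanded pose from where the row before left it, along the tool's axes as they then stand; what a row does not reach is not made up. A row lasts 1/8 s, in which the tool goes at most 62.5 mm and 10.7 degrees, less where a joint would pass 70% of its speed; a pose out of reach is approached as far as the arm can. A call is refused whole if a number of a shift passes 62.5 or a number of a turn 10.7, either way. A call with a gripper value outside its range is refused whole. The fingers move at their own pace and stop on an object; FORCE is the grip in N (left out, the last holds). Time passes only in rows, so rows that do not move let the fingers close. It gives the time, the measured TCP pose, the force and the opening at its end, in the units of the state.
- state(): the state, without advancing time (a new reading comes with each control period).
- grab_frame(name): name is "scene" or "side" or "wrist"; returns a dict with "frame" (420x560x3 uint8, red, green, blue), "fx", "fy", "cx", "cy" (pixels), "view" (4x4, takes a point from world to camera coordinates). Camera axes: x right, y down, z forward; pixel columns grow to the right and rows downward; lengths in mm; the calibration is good to about 2 mm. The wrist camera is an equidistant fisheye: a pixel r from the principal point sees the ray r / f radians off the axis. A picture is of the moment at which its call begins. There is no depth.
- job_done(): hands the job in, once; it reports no verdict.
The state is a dict: "time_s": time; "qpos": joint angles; "qvel": joint speeds; "effort": joint torques, N m; "ee_pos": TCP position; "ee_rot": TCP orientation; "force": force on the tool from outside, world axes, zero at the start; "torque": the same for the moment, N m; "gripper_width": finger opening in mm.
Only numpy, scipy, OpenCV 4.12 (cv2) and the standard library are available. Lean on these libraries where they do the work, as an engineer would, in place of code of your own. Each camera call takes 0.05 s, during which the arm holds its last target.

### The job

Take the black grip of the lid press and slide the leg down until its brass mark ring is level with the top of the lever's hub and the tub's tilted lid is seated level. While holding the leg there, sweep the cam lever fully closed, and finish still holding the leg down by its grip at the mark: do not let go. Do not close the lever before the leg is at its mark, and leave the loose parts around the press where they are.

Things in the scene. Friction and masses are not known exactly. Their poses are not given: they have to be found in the camera images.
- press: Grey bench press, fixed. Origin on the table, on the leg's vertical axis; z up. Base plate 150 (x) by 240 (y from -130 to +110) by 12 mm; a column 36 by 28 mm at y +78, 160 mm high, carries a bracket and a steel collar (46 mm across, z 128 to 164) above the tub.
- leg (a joint): Upright steel leg, 16 mm thick, sliding in the collar, in m: 0 = fully up (start), grows downwards; 0.030 = at the mark: brass ring just under the grip level with the lever hub's top, the 52 mm round foot hard down on the seated lid. A return spring pushes up with 3 N at the top, 7 N at the mark: let go, the leg rises, even with the lever closed.
- grip: Upright black round grip on top of the leg, 30 mm diameter, 52 mm high; it swivels freely about the leg's vertical axis, so a hand holding it can turn about that axis without turning the leg. Origin at the centre of its underside, 206 mm above the table with the leg up, 176 mm at the mark.
- grip_top (a point): Centre of the grip's top face, 258 mm above the table with the leg up, 228 mm at the mark.
- lever (a joint): Cam lever turning about the leg's axis on the collar: 0 open, 0.9 rad fully closed at the steel lug on the collar, growing counter-clockwise seen from above. Starts at 0 to 0.15, stays put (friction 0.05 N m). Hub 44 mm across, z 165 to 171, with a 14 mm wide arm and on it an upright radial paddle that points to the press's -y direction turned counter-clockwise by the joint value.
- paddle (a point): Top edge of the paddle, 39.5 mm from the axis, 213 mm above the table. The paddle is 6 mm thick, 17 to 62 mm out from the axis, z 169 to 213: it stands beside the lowered grip, so a finger holding the grip on the paddle's clockwise side sweeps it closed when the hand turns counter-clockwise about the leg.
- tub: Grey tub 90 mm across, fixed on the press base about the leg's axis, rim 72 mm above the table; origin under its centre, 12 mm up. A sprung black seal ring, 3 mm thick, hinged at the rim's -x side (press frame), tilts the lid up on the +x side; about 4 N at the lid's centre flattens it.
- lid: Loose white round tub lid, 92 mm diameter, 6 mm thick, with an 8 mm deep plug below; lies tilted about 0.1 rad on the tub. Origin at the centre of the disc's underside, on the axis; 75 mm above the table when seated level, about 80 at the start.
- hose_clamp: Bystander: steel ring 44 mm across, 14 mm high, lying on the press's base plate; origin under its centre.
- reducer: Bystander: stepped steel pipe reducer 34 mm across, 42 mm high, on the press's base plate; origin under its centre.
- elbow: Bystander: black plastic pipe elbow, about 75 mm, 40 mm high, lying at the left; origin at its bend centre, on the table.
- coupling: Bystander: aluminium hose coupling 64 mm across, 62 mm high, at the right; origin under its centre.
- sealant: Bystander: white bottle 44 mm across, 110 mm high, at the left; origin under its centre.
- wrench: Bystander: steel wrench 180 mm long, lying at the right; origin under its middle.
- spare_tub: Bystander: empty grey tub 90 mm across, 60 mm high, without lid, at the left; origin under its centre.
Mind the look-alikes: they are no part of the job. Of the things like the lid, leave any that is brown or pink; of the rest the larger one is meant.

How it is judged (in metres and radians):
On the way, in this order (a step that is already met when the one before it is completed fails the run):
1. the leg is held at its mark and the lid is seated level, the lever still open (value of joint leg between 0.027 and 0.033 m and angle between lid's own z axis and vertical below 0.035 rad and z of lid in the frame of press between 0.071 and 0.078 m and horizontal distance between lid and press below 0.008 m and contact force between the fingers and grip above 2 N and value of joint lever below 0.6 rad), for 0.2 s.
2. the lever is fully closed while the leg is held at its mark (value of joint leg between 0.027 and 0.033 m and contact force between the fingers and grip above 2 N and value of joint lever above 0.8 rad), for 0.2 s.
At the end, for the whole second after the job is handed in: Leg still at its mark (joint 0.030 within 3 mm) and still, held by the fingers at its grip (over 2 N); lid seated: level within 0.035 rad, its underside 71 to 78 mm above the table and centred within 8 mm; lever beyond 0.80 of 0.9 rad (all of step 2 and angle between lid's own z axis and vertical below 0.035 rad and z of lid in the frame of press between 0.071 and 0.078 m and horizontal distance between lid and press below 0.008 m and velocity of joint leg between -0.01 and 0.01 m/s); the arm keeps its last pose, push and grip.
It fails at once if the lever is closed before the leg is at its mark, or the leg leaves the mark with the lever closed (value of joint lever above 0.6 rad and value of joint leg below 0.025 m).
It fails at once if a bystander is shifted by more than 30 mm (distance of any of hose_clamp, reducer, elbow, coupling, sealant, wrench, spare_tub from where it was at the start of the episode above 0.03 m).
It also fails if it takes over 38 s, if anything falls off the work surface, if the arm or the gripper's body presses on something with over 40 N, if the wrist force passes 120 N, or if a joint passes its speed limit or range.

## Working session

There is one attempt and no reset: what is moved stays moved. The work goes in short steps, Python scripts to look and compute and a shell command to move; the robot and the scene stay as the last step left them, time stands still between calls to the robot, and variables do not carry over. Pictures are saved under pics/ and viewed, and the job is handed in when it is done.

```bash
mkdir -p pics
cat > h.py <<'E'
import numpy as np,cv2
from workcell import state,grab_frame,hold_point_z
def snap(n,tag):
    g=grab_frame(n); cv2.imwrite(f'pics/{tag}.png',cv2.cvtColor(np.asarray(g['frame']),cv2.COLOR_RGB2BGR)); return g
def ray(g,u,v):
    V=np.array(g['view']);R=V[:3,:3];t=V[:3,3]
    d=R.T@np.array([(u-g['cx'])/g['fx'],(v-g['cy'])/g['fy'],1]);return -R.T@t,d/np.linalg.norm(d)
def onz(g,u,v,z):
    o,d=ray(g,u,v);return o+d*(z-o[2])/d[2]
def proj(g,p):
    V=np.array(g['view']);c=V[:3,:3]@np.array(p)+V[:3,3];return g['fx']*c[0]/c[2]+g['cx'],g['fy']*c[1]/c[2]+g['cy']
E
python3 - <<'E'
from h import *
import pickle
G={}
for n in ['scene','side','wrist']:
    G[n]=snap(n,n+'0')
pickle.dump(G,open('g0.pkl','wb'))
print(state(),hold_point_z if not callable(hold_point_z) else hold_point_z())
for n in G: print(n,G[n]['fx'],G[n]['cx'],G[n]['cy'],np.round(G[n]['view'],3).tolist())
E
```

```text
{'time_s': 0.15, 'qpos': array([ 7.60323274e+01,  1.83439144e+01,  8.96888676e+01, -1.25099498e-03,
        7.20419465e+01, -1.14609028e+00]), 'qvel': array([-0.00134281, -0.05399144, -0.26151486,  0.12031857, -0.0177358 ,
        0.00363988]), 'effort': array([-4.89784888e-04, -4.12774122e+01, -2.32155812e+01,  7.26986909e-02,
        4.33709845e-02, -9.75084095e-05]), 'ee_pos': array([127.52347743, 560.31585009, 213.31655471]), 'ee_rot': array([-1.79925263e+02, -3.05389369e-04,  1.67178804e+02]), 'force': array([-0.35181162,  0.1590652 , -0.98736635]), 'torque': array([ 0.01385321,  0.02495688, -0.00047374]), 'gripper_width': 90.84946500264648} -18.8
scene 536.3602715176385 275.93082145165096 208.8909831727873 [[0.823, 0.567, -0.012, -433.203], [0.382, -0.57, -0.728, -85.15], [-0.42, 0.594, -0.686, 1667.559], [0.0, 0.0, 0.0, 1.0]]
side 422.4210291997063 276.14676080207573 208.40645403983572 [[0.993, -0.115, 0.014, -524.006], [-0.06, -0.612, -0.788, 152.018], [0.099, 0.782, -0.615, 1236.76], [0.0, 0.0, 0.0, 1.0]]
wrist 325.19226210127806 277.1506442470891 212.81610834031844 [[0.222, 0.975, -0.002, -572.86], [0.943, -0.214, 0.255, -28.259], [0.248, -0.059, -0.967, 390.48], [0.0, 0.0, 0.0, 1.0]]
```

View pics/scene0.png

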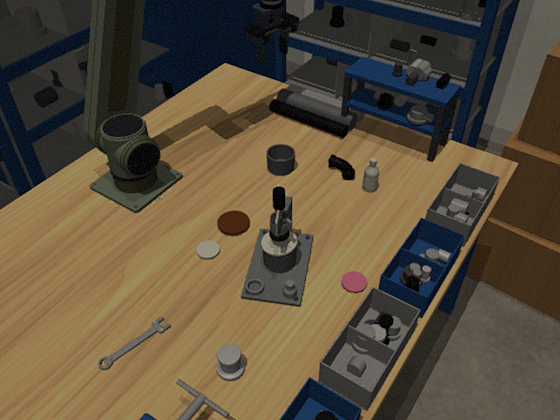

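View pics/side0.png

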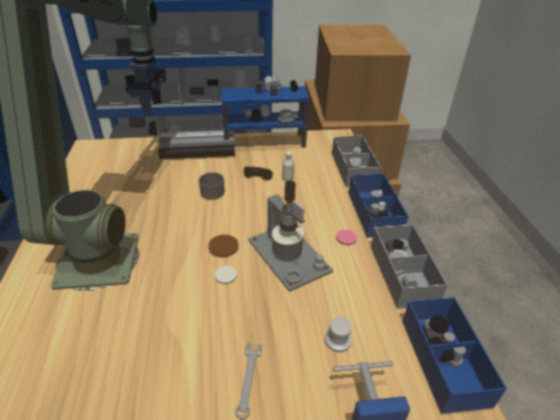

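View pics/wrist0.png

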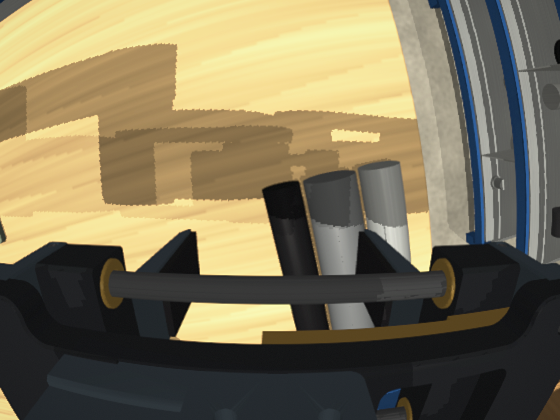

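The scene view shows the press at about (280,250), with the black grip at (279,198). The discs like the lid are brown (234,222), pink (354,282), small white (208,249), and white on the tub (280,243). Brown and pink are ruled out, and the white one on the press's tub is the larger of the remaining two, so that is the lid. I'll confirm it in an enlarged crop.

Run:
```python
import cv2,numpy as np
a=cv2.imread('pics/scene0.png')[175:310,190:370];b=cv2.imread('pics/side0.png')[165:300,200:380]
a=cv2.resize(a,None,fx=4,fy=4,interpolation=2);b=cv2.resize(b,None,fx=4,fy=4,interpolation=2)
cv2.imwrite('pics/cs.png',a);cv2.imwrite('pics/cd.png',b)
```

```text
(no output)
```

View pics/cs.png

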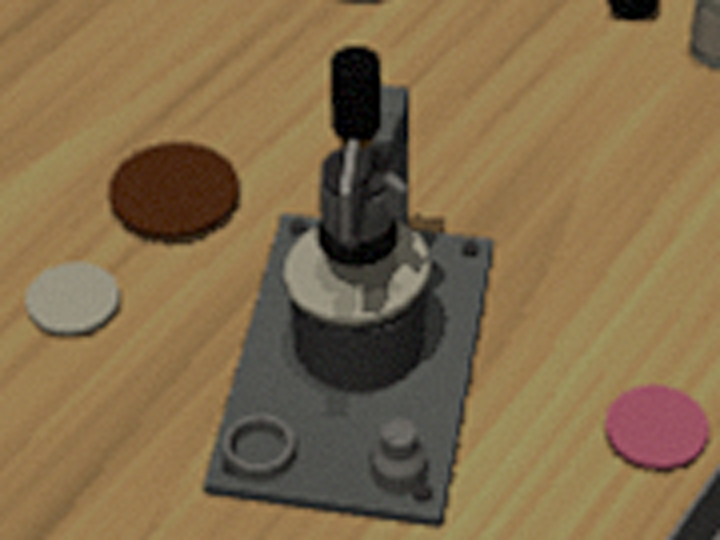

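View pics/cd.png

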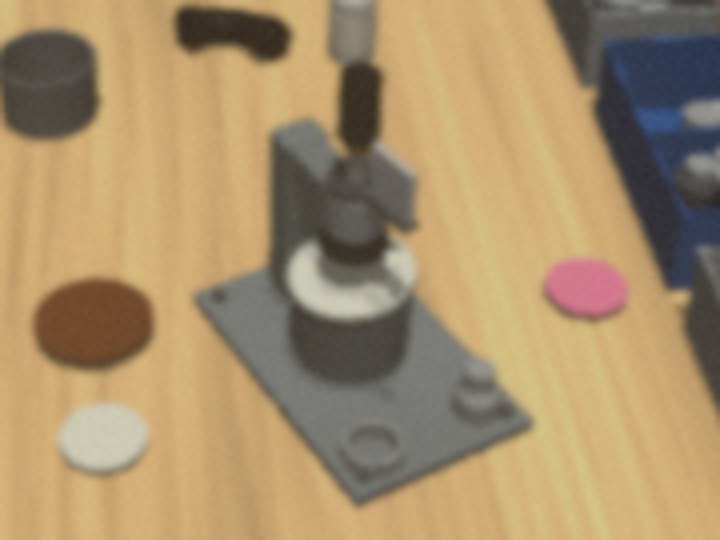

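Run:
```python
from h import *
import pickle
G=pickle.load(open('g0.pkl','rb'));s,d=G['scene'],G['side']
for nm,g,o,pts in [('scene',s,(190,175),[(282,215),(494,238),(207,488),(442,518)]),('side',d,(200,165),[(197,297),(530,425),(360,500)])]:
    for p in pts: print(nm,p,np.round(onz(g,p[0]/4+o[0],p[1]/4+o[1],12),1))
def tri(a,b):
    (o1,d1),(o2,d2)=a,b
    A=np.stack([d1,-d2],1);t=np.linalg.lstsq(A,o2-o1,rcond=None)[0]
    p,q=o1+d1*t[0],o2+d2*t[1];return (p+q)/2,np.linalg.norm(p-q)
# dark grip blob centroid
C=[]
for g,(x0,y0,x1,y1) in [(s,(265,183,292,213)),(d,(280,177,300,205))]:
    im=np.asarray(g['frame'])[y0:y1,x0:x1].max(2)<45
    n,l,st,c=cv2.connectedComponentsWithStats(im.astype(np.uint8)); k=1+st[1:,4].argmax()
    print(st[k]+np.array([x0,y0,0,0,0]),c[k]+[x0,y0]);C.append((g,c[k][0]+x0,c[k][1]+y0))
print('grip centre',tri(ray(*C[0]),ray(*C[1])))
# lid white ellipse centre check, bystander
print('small white/ brown dia check')
print('paddle top outer/inner tri?')
```

```text
scene (282, 215) [447.8  38.1  12. ]
scene (494, 238) [581.9 101.4  12. ]
scene (207, 488) [ 547.5 -179.3   12. ]
scene (442, 518) [ 679.7 -117.4   12. ]
side (197, 297) [448.   34.1  12. ]
side (530, 425) [ 674.1 -124.2   12. ]
side (360, 500) [ 544.2 -180.5   12. ]
[273 187  12  25 259] [278.61003861 198.1969112 ]Traceback (most recent call last):
  File "<stdin>", line 14, in <module>
ValueError: attempt to get argmax of an empty sequence
```

Run:
```python
from h import *
import pickle
G=pickle.load(open('g0.pkl','rb'));s,d=G['scene'],G['side']
def tri(a,b):
    (o1,d1),(o2,d2)=a,b
    A=np.stack([d1,-d2],1);t=np.linalg.lstsq(A,o2-o1,rcond=None)[0]
    p,q=o1+d1*t[0],o2+d2*t[1];return (p+q)/2,np.linalg.norm(p-q)
C=[]
for g,(x0,y0,x1,y1),th in [(s,(265,183,292,211),45),(d,(280,177,300,203),75)]:
    im=np.asarray(g['frame'])[y0:y1,x0:x1].max(2)<th
    n,l,st,c=cv2.connectedComponentsWithStats(im.astype(np.uint8)); k=1+st[1:,4].argmax()
    print(st[k]+np.array([x0,y0,0,0,0]),c[k]+[x0,y0]);C.append((g,c[k][0]+x0,c[k][1]+y0))
print('grip centre',tri(ray(*C[0]),ray(*C[1])))
for g in (s,d):
  for p in [(560,-30,258),(560,-30,232),(560,-30,206),(560,-30,80)]: print(p,np.round(proj(g,p),1))
  for a in (0,.075,.15):
    th=np.radians(25-90)+a
    print('paddle tip',a,[np.round(proj(g,(560+r*np.cos(th),-30+r*np.sin(th),213)),1) for r in (17,62)])
```

```text
[273 187  12  24 258] [278.60465116 198.14728682]
[286 181   8  21 151] [289.45033113 190.82781457]
grip centre (array([556.77380578, -28.35479216, 232.08493108]), np.float64(0.23796987259969535))
(560, -30, 258) [279.3 190.7]
(560, -30, 232) [279.3 199. ]
(560, -30, 206) [279.4 207.1]
(560, -30, 80) [279.8 243.4]
paddle tip 0 [array([278.2, 209.9]), array([275. , 223.3])]
paddle tip 0.075 [array([278.8, 209.9]), array([277. , 223.4])]
paddle tip 0.15 [array([279.3, 209.9]), array([279.1, 223.5])]
(560, -30, 258) [291.1 183.1]
(560, -30, 232) [290.8 191.2]
(560, -30, 206) [290.4 199. ]
(560, -30, 80) [288.9 234. ]
paddle tip 0 [array([294. , 200.2]), array([303.6, 209.1])]
paddle tip 0.075 [array([294.4, 200. ]), array([305. , 208.6])]
paddle tip 0.15 [array([294.7, 199.9]), array([306.3, 207.9])]
```

```bash
cat >> h.py <<'E'
from scipy.spatial.transform import Rotation as Ro
def togo(x,y,z):
    s=state();R=Ro.from_euler('xyz',s['ee_rot'],degrees=True)
    print('t',round(s['time_s'],2),'pos',np.round(s['ee_pos'],1),'rpy',np.round(s['ee_rot'],2),'F',np.round(s['force'],1),'M',np.round(s['torque'],2),'w',round(s['gripper_width'],1),'j',np.round(s['qpos'],0))
    print('tool delta',np.round(R.inv().apply(np.array([x,y,z])-s['ee_pos']),1))
E
python3 -m creep '[[0,0,0,-50,0,0,0],[0,0,0,-60,0,0,0],[0,-42,-37,0,0,0,0],[0,-42,-37,0,0,0,0],[0,-42,-37,0,0,0,0]]'
python3 -m creep '[[0,-42,-37,0,0,0,0],[0,-42,-37,0,0,0,0],[0,-42,-37,0,0,0,0],[0,-42,-37,0,0,0,0],[0,-42,-37,0,0,0,0]]'
python3 -c "
from h import *
togo(558,-29,330)"
```

```text
time_s: 0.78
ee_pos: [226.5, 423.0, 323.8]
ee_rot: [-180.0, 0.0, 167.2]
force: [0.7, 0.1, -0.1]
gripper_width: 91.2
time_s: 1.4
ee_pos: [390.2, 195.8, 323.9]
ee_rot: [180.0, 0.0, 167.2]
force: [0.6, 0.2, 0.5]
gripper_width: 91.5
t 1.4 pos [390.2 195.8 323.9] rpy [179.98   0.   167.18] F [0.6 0.2 0.5] M [-0.   -0.03  0.  ] w 91.5 j [ 25.   2.  94.   0.  84. -52.]
tool delta [-213.5 -182.    -6.2]
```

```bash
python3 -m creep '[[0,-42,-36,0,0,0,0],[0,-42,-36,0,0,0,0],[0,-42,-36,0,0,0,0],[0,-42,-36,0,0,0,0],[0,-42,-36,0,0,0,0]]'
python3 -m creep '[[0,0,0,0,0,0,10.4],[0,0,0,0,0,0,10.4],[0,0,0,0,0,0,10.4],[0,0,0,0,0,0,0]]'
python3 - <<'E'
from h import *
import pickle
togo(558,-29,330)
G={n:snap(n,n+'1') for n in ['scene','side','wrist']}
pickle.dump(G,open('g1.pkl','wb'))
E
```

```text
time_s: 2.02
ee_pos: [555.1, -26.3, 323.7]
ee_rot: [180.0, -0.0, 167.2]
force: [1.1, -0.0, 0.8]
gripper_width: 90.9
time_s: 2.52
ee_pos: [554.2, -24.7, 323.6]
ee_rot: [-180.0, -0.0, 136.1]
force: [0.8, 1.1, 0.6]
gripper_width: 91.6
t 2.52 pos [554.2 -24.7 323.6] rpy [-1.7998e+02 -3.0000e-02  1.3610e+02] F [0.8 1.1 0.6] M [-0.04 -0.   -0.01] w 91.6 j [ -4.  14.  80.   0.  86. -50.]
tool delta [-5.7 -0.5 -6.4]
```

View pics/wrist1.png

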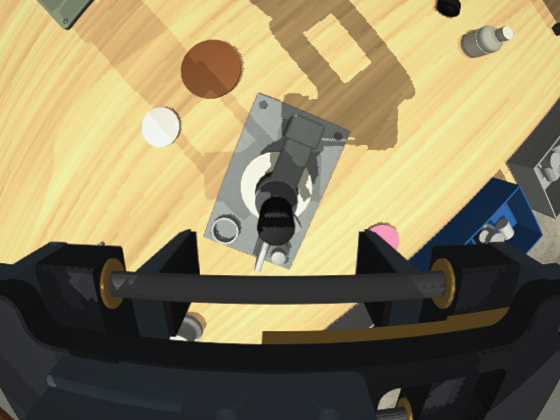

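View pics/side1.png

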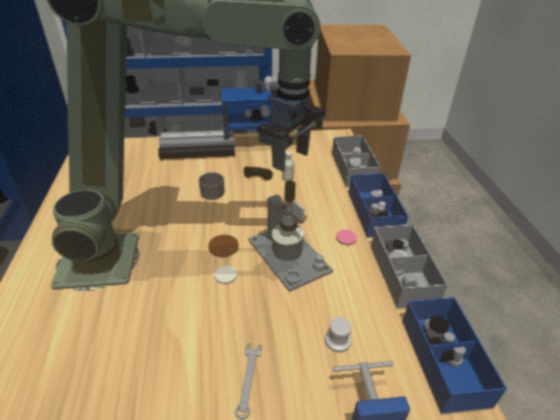

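The wrist view shows the grip's black top at about (276,222), and the paddle's bright top edge running from (267,243) to (258,270). I'll enlarge that area to refine the axis and lever angle.

```bash
python3 - <<'E'
import cv2
a=cv2.imread('pics/wrist1.png')[180:280,220:330]
cv2.imwrite('pics/cw.png',cv2.convertScaleAbs(cv2.resize(a,None,fx=6,fy=6,interpolation=2),alpha=1.8,beta=20))
E
cat >> h.py <<'E'
def fray(g,u,v):
    x,y=(u-g['cx'])/g['fx'],(v-g['cy'])/g['fy'];r=np.hypot(x,y)
    c=np.array([np.sin(r)*x/r,np.sin(r)*y/r,np.cos(r)]) if r>0 else np.array([0,0,1.])
    V=np.array(g['view']);return -V[:3,:3].T@V[:3,3],V[:3,:3].T@c
def fonz(g,u,v,z):
    o,d=fray(g,u,v);return o+d*(z-o[2])/d[2]
E
```

```text
(no output)
```

View pics/cw.png

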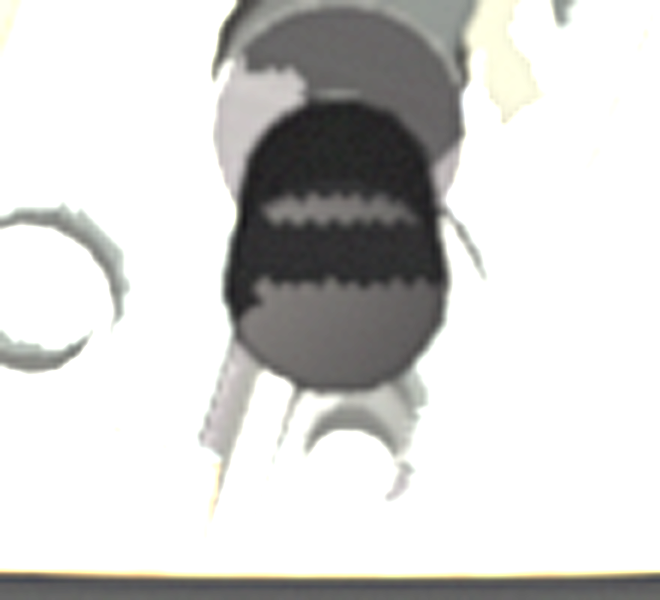

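Run:
```python
from h import *
import pickle
g=pickle.load(open('g1.pkl','rb'))['wrist']
print('top',fonz(g,276.5,227.5,258)); print([fonz(g,u,227.5,258) for u in (258.7,294.3)], fonz(g,276.5,245,258))
a=cv2.imread('pics/wrist1.png')[225:285,235:305]
cv2.imwrite('pics/cw2.png',cv2.resize(a,None,fx=9,fy=9,interpolation=2))
```

```text
top [554.71691983 -27.53108486 258.        ]
[array([545.33954863, -37.30899878, 258.        ]), array([564.10807337, -17.77258326, 258.        ])] [564.94467042 -37.37560307 258.        ]
```

View pics/cw2.png

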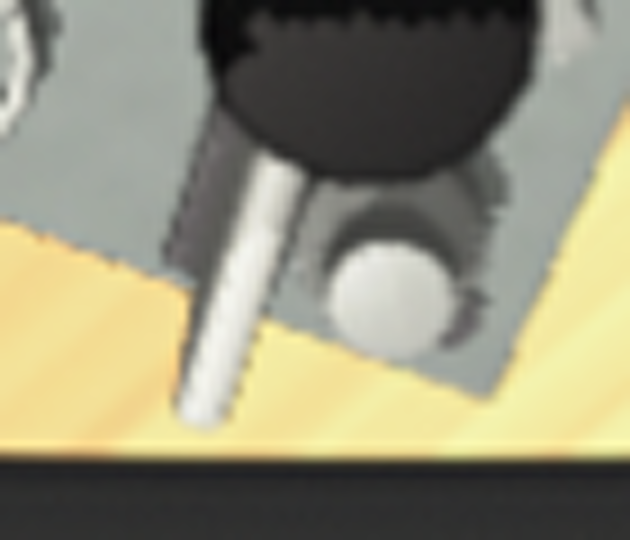

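Run:
```python
from h import *
import pickle
g=pickle.load(open('g1.pkl','rb'))['wrist']
a=fonz(g,257.5,271,213);b=fonz(g,265.9,243.3,213);print(a,b,np.degrees(np.arctan2(*(a-b)[1::-1])),np.hypot(*(a-b)[:2]))
c=np.array([556.5,-28.5]);e=a[:2]-c;print(np.hypot(*e),np.degrees(np.arctan2(e[1],e[0])))
togo(556.5,-28.5,211)
```

```text
[583.53553461 -80.50216756 213.        ] [568.99327727 -54.97876439 213.        ] -60.32716665230893 29.375523106898168
58.610114845186715 -62.530418886036905
t 2.67 pos [554.3 -24.6 323.8] rpy [-1.7999e+02 -2.0000e-02  1.3611e+02] F [ 0.1  0.3 -0.5] M [-0.02 -0.04 -0.03] w 91.1 j [ -4.  14.  80.   0.  86. -50.]
tool delta [ -4.4  -1.2 112.8]
```

```bash
python3 -m creep '[[0,-4,-1,0,0,0,0],[0,0,0,40,0,0,0],[0,0,0,40,0,0,0],[0,0,0,30,0,0,0],[0,0,0,0,0,0,0]]'
python3 - <<'E'
from h import *
togo(556.5,-28.5,214)
snap('wrist','wrist2');snap('side','side2')
E
```

```text
time_s: 3.3
ee_pos: [555.1, -28.2, 211.8]
ee_rot: [-179.8, -0.2, 136.0]
force: [0.4, 0.2, 0.7]
gripper_width: 91.3
t 3.3 pos [555.1 -28.2 211.8] rpy [-179.8    -0.23  136.01] F [0.4 0.2 0.7] M [-0.01 -0.   -0.01] w 91.3 j [ -4.  17.  92.  -0.  71. -50.]
tool delta [-1.2  0.7 -2.2]
```

View pics/wrist2.png

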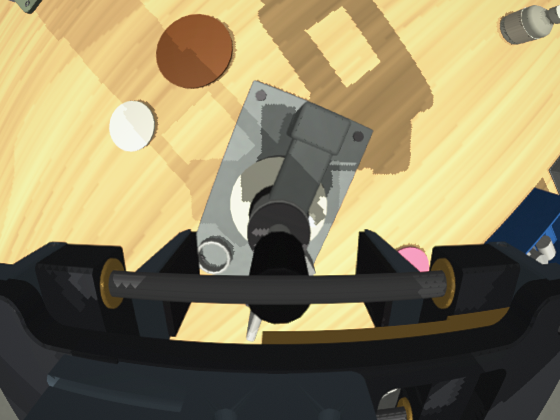

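The grip at (278,260) is midway between the fingers at x 195 and 360, and the paddle tip at (253,330) is clear of both. Closing.

```bash
python3 -m creep '[[1,-1,0,0,0,0,0],[1,0,0,0,0,0,0],[1,0,0,0,0,0,0],[1,0,0,0,0,0,0],[1,0,0,0,0,0,0]]' 30
python3 - <<'E'
from h import *
togo(556.5,-28.5,214)
E
```

```text
time_s: 4.03
ee_pos: [557.2, -28.8, 214.0]
ee_rot: [180.0, -0.0, 136.0]
force: [0.3, -0.5, -0.3]
gripper_width: 44.2
t 4.03 pos [557.2 -28.8 214. ] rpy [179.99  -0.   135.98] F [ 0.3 -0.5 -0.3] M [-0.03 -0.    0.03] w 44.2 j [ -4.  17.  92.   0.  71. -50.]
tool delta [ 0.7 -0.3 -0. ]
```

```bash
python3 -m creep '[[1,0,0,0,0,0,0],[1,0,0,0,0,0,0],[1,0,0,0,0,0,0],[1,0,0,0,0,0,0]]'
python3 - <<'E'
from h import *
togo(556.5,-28.5,214)
E
```

```text
time_s: 4.53
ee_pos: [557.1, -29.0, 213.9]
ee_rot: [-180.0, -0.0, 136.0]
force: [-0.7, -1.0, -0.1]
gripper_width: 29.6
t 4.53 pos [557.1 -29.  213.9] rpy [-1.7997e+02 -1.0000e-02  1.3598e+02] F [-0.7 -1.  -0.1] M [-0.2   0.14 -0.06] w 29.6 j [ -4.  17.  92.  -0.  71. -50.]
tool delta [ 0.8 -0.1 -0.1]
```

```bash
python3 -m creep '[[1,0,0,0,0,0,0],[1,0,0,5,0,0,0],[1,0,0,7,0,0,0],[1,0,0,7,0,0,0],[1,0,0,0,0,0,0]]' 45
python3 -c "
from h import *
togo(557,-29,184)"
```

```text
time_s: 5.15
ee_pos: [557.1, -28.9, 194.6]
ee_rot: [-180.0, -0.0, 136.0]
force: [-1.9, -1.4, 4.4]
gripper_width: 29.1
t 5.15 pos [557.1 -28.9 194.6] rpy [-1.7998e+02 -1.0000e-02  1.3598e+02] F [-1.9 -1.4  4.4] M [-0.25  0.47  0.01] w 29.1 j [ -4.  18.  94.  -0.  69. -50.]
tool delta [ 0.1 -0.1 10.6]
```

```bash
python3 -m creep '[[1,0,0,4,0,0,0],[1,0,0,3,0,0,0],[1,0,0,0,0,0,0]]' 45
python3 -c "
from h import *
togo(557,-29,184)"
python3 -m creep '[[1,0,0,2,0,0,0],[1,0,0,1,0,0,0],[1,0,0,0,0,0,0]]' 45
python3 -c "
from h import *
togo(557,-29,184)
snap('side','side3');snap('scene','scene3');snap('wrist','wrist3')"
```

```text
time_s: 5.52
ee_pos: [557.2, -29.0, 188.4]
ee_rot: [-180.0, 0.0, 136.0]
force: [-2.8, -2.5, 7.6]
gripper_width: 29.6
t 5.53 pos [557.2 -29.  188.4] rpy [-1.8000e+02  1.0000e-02  1.3598e+02] F [-2.8 -2.5  7.6] M [-0.35  0.67  0.02] w 29.6 j [ -4.  18.  94.  -0.  68. -50.]
tool delta [ 0.1 -0.1  4.4]
time_s: 5.9
ee_pos: [557.2, -29.0, 185.8]
ee_rot: [180.0, 0.0, 136.0]
force: [-4.2, -1.1, 8.0]
gripper_width: 29.6
t 5.9 pos [557.2 -29.  185.8] rpy [1.7999e+02 3.0000e-02 1.3598e+02] F [-4.2 -1.1  8. ] M [-0.29  0.76 -0.02] w 29.6 j [ -4.  18.  95.  -0.  68. -50.]
tool delta [ 0.1 -0.2  1.8]
```

```bash
python3 -m creep '[[1,0,0,1,0,0,0],[1,0,0,0,0,0,0]]' 45
python3 -m creep '[[1,0,0,1,0,0,0],[1,0,0,0,0,0,0]]' 45
python3 -m creep '[[1,0,0,1,0,0,0],[1,0,0,0,0,0,0]]' 45
python3 - <<'E'
from h import *
togo(557,-29,184)
for n,(x0,y0) in [('side',(230,150)),('scene',(220,165))]:
    snap(n,n+'4'); a=cv2.imread(f'pics/{n}4.png')[y0:y0+120,x0:x0+120]
    cv2.imwrite(f'pics/{n}4c.png',cv2.convertScaleAbs(cv2.resize(a,None,fx=5,fy=5,interpolation=2),alpha=1.4,beta=10))
E
```

```text
time_s: 6.3
ee_pos: [557.2, -29.0, 184.9]
ee_rot: [180.0, 0.0, 136.0]
force: [-4.3, -2.0, 7.4]
gripper_width: 29.2
time_s: 6.55
ee_pos: [557.2, -29.0, 184.0]
ee_rot: [180.0, 0.0, 136.0]
force: [-3.0, -1.5, 9.5]
gripper_width: 29.2
time_s: 6.8
ee_pos: [557.2, -29.0, 183.7]
ee_rot: [180.0, 0.1, 136.0]
force: [-4.8, -1.3, 12.9]
gripper_width: 29.6
t 6.8 pos [557.2 -29.  183.7] rpy [1.7997e+02 6.0000e-02 1.3598e+02] F [-4.8 -1.3 12.9] M [-0.33  1.03  0.08] w 29.6 j [ -4.  18.  95.  -0.  67. -50.]
tool delta [ 0.1 -0.2 -0.3]
```

View pics/side4c.png

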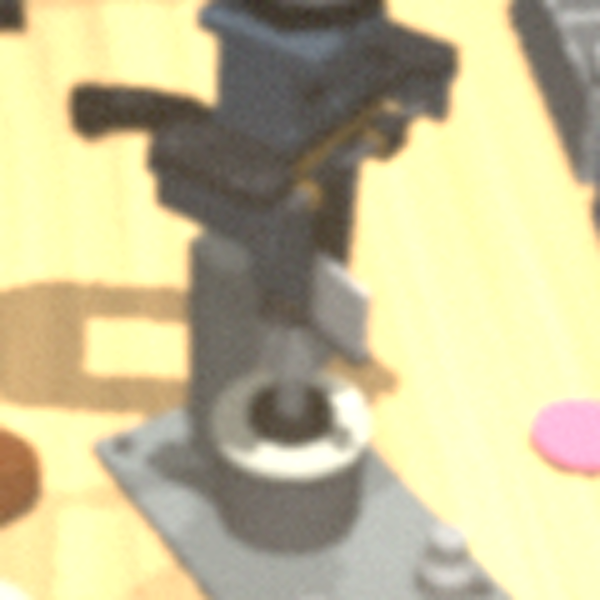

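View pics/scene4c.png

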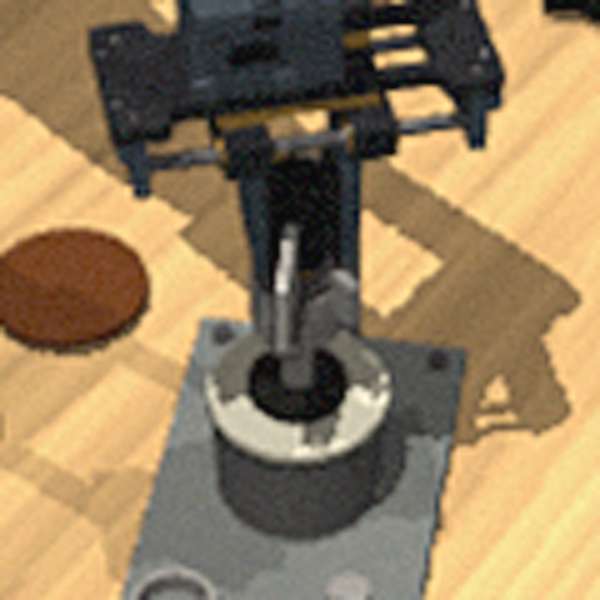

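```bash
python3 -m creep '[[1,0,0,1,0,0,0],[1,0,0,0,0,0,0],[1,0,0,0,0,0,0]]' 45
python3 -m creep '[[1,0,0,0,0,0,-6],[1,0,0,0,0,0,-6],[1,0,0,0,0,0,-6],[1,0,0,0,0,0,-6],[1,0,0,0,0,0,0]]' 45
python3 -c "
from h import *
togo(557,-29,184)"
```

```text
time_s: 7.28
ee_pos: [557.3, -29.0, 183.6]
ee_rot: [179.9, 0.1, 136.0]
force: [-5.8, -1.8, 17.5]
gripper_width: 29.2
time_s: 7.9
ee_pos: [557.8, -28.2, 183.7]
ee_rot: [179.9, 0.1, 160.0]
force: [-5.5, 0.7, 16.1]
gripper_width: 29.4
t 7.9 pos [557.8 -28.2 183.7] rpy [1.7988e+02 1.4000e-01 1.6000e+02] F [-5.5  0.7 16.1] M [0.11 1.13 0.03] w 29.4 j [ -4.  18.  95.   0.  67. -74.]
tool delta [ 0.5 -1.  -0.3]
```

```bash
python3 -m creep '[[1,0,0,0,0,0,-6],[1,0,0,0,0,0,-6],[1,0,0,0,0,0,-6],[1,0,0,0,0,0,-6],[1,0,0,0,0,0,0]]' 45
python3 - <<'E'
from h import *
togo(557,-29,184)
for n,(x0,y0) in [('side',(230,150)),('scene',(220,165))]:
    snap(n,n+'5'); a=cv2.imread(f'pics/{n}5.png')[y0:y0+120,x0:x0+120]
    cv2.imwrite(f'pics/{n}5c.png',cv2.convertScaleAbs(cv2.resize(a,None,fx=5,fy=5,interpolation=2),alpha=1.4,beta=10))
E
```

```text
time_s: 8.52
ee_pos: [557.9, -27.3, 183.7]
ee_rot: [179.8, 0.2, -176.0]
force: [-4.2, 4.4, 16.2]
gripper_width: 29.6
t 8.53 pos [557.9 -27.3 183.7] rpy [ 179.84    0.2  -176.01] F [-4.2  4.4 16.2] M [ 0.55  1.03 -0.05] w 29.6 j [ -4.  18.  95.   0.  67. -98.]
tool delta [ 1.  -1.7 -0.4]
```

View pics/side5c.png

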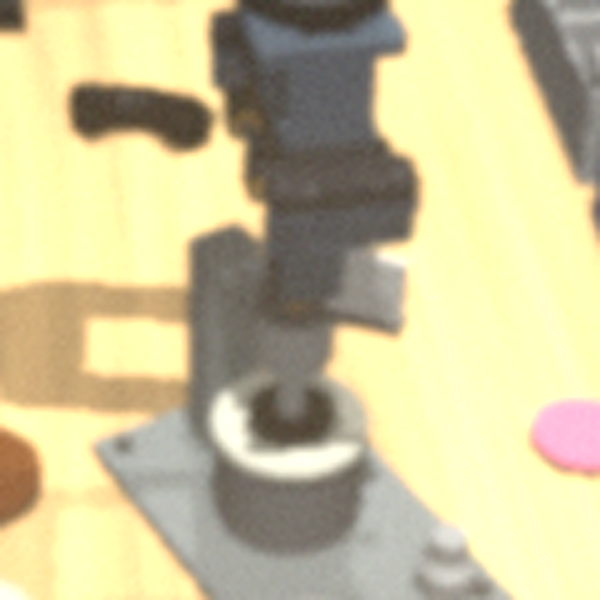

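View pics/scene5c.png

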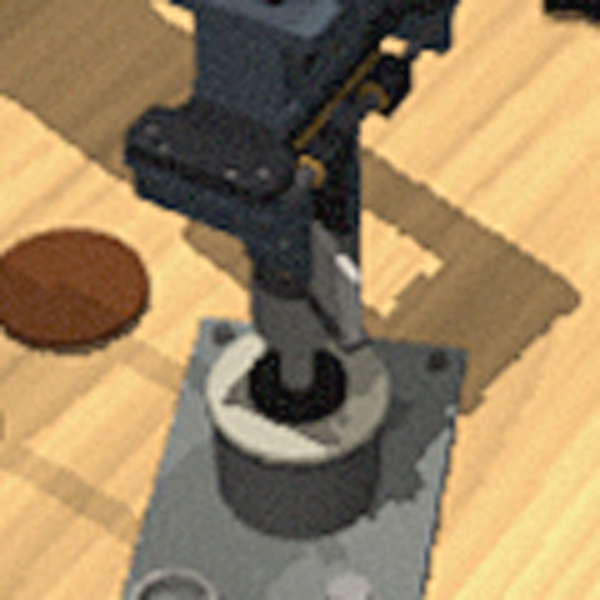

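The finger is carrying the paddle: it has moved from lower-left to right of the grip at (340,275) in the scene crop. The lid stays level and z is unchanged.

```bash
python3 -m creep '[[1,0,0,0,0,0,-5],[1,0,0,0,0,0,-5],[1,0,0,0,0,0,-4],[1,0,0,0,0,0,0]]' 45
python3 -c "
from h import *
togo(557,-29,184)"
python3 -m creep '[[1,0,0,0,0,0,-2],[1,0,0,0,0,0,0]]' 45
python3 -c "
from h import *
togo(557,-29,184)"
```

```text
time_s: 9.12
ee_pos: [557.8, -26.7, 183.7]
ee_rot: [179.8, 0.2, -162.0]
force: [-5.0, 5.2, 16.6]
gripper_width: 29.6
t 9.12 pos [557.8 -26.7 183.7] rpy [ 179.83    0.23 -162.04] F [-5.   5.2 16.6] M [ 0.9   1.16 -0.11] w 29.6 j [  -4.   18.   95.    0.   67. -112.]
tool delta [ 1.4 -1.9 -0.4]
time_s: 9.38
ee_pos: [557.6, -26.9, 183.7]
ee_rot: [179.8, 0.2, -160.1]
force: [-5.1, 4.2, 16.6]
gripper_width: 29.2
t 9.38 pos [557.6 -26.9 183.7] rpy [ 179.84    0.22 -160.1 ] F [-5.1  4.2 16.6] M [ 0.78  1.18 -0.31] w 29.2 j [  -4.   18.   95.    0.   67. -114.]
tool delta [ 1.3 -1.7 -0.4]
```

```bash
python3 -m creep '[[1,0,0,0,0,0,-1],[1,0,0,0,0,0,0]]' 45
python3 - <<'E'
from h import *
togo(557,-29,184)
for n,(x0,y0) in [('side',(230,150)),('scene',(220,165))]:
    g=snap(n,n+'6'); a=cv2.imread(f'pics/{n}6.png')[y0:y0+120,x0:x0+120]
    cv2.imwrite(f'pics/{n}6c.png',cv2.convertScaleAbs(cv2.resize(a,None,fx=5,fy=5,interpolation=2),alpha=1.4,beta=10))
    for v in (.7,.8,.9):
        th=np.radians(25-90)+v
        print(n,v,[np.round((np.array(proj(g,(557.5+r*np.cos(th),-28.8+r*np.sin(th),213)))-[x0,y0])*5) for r in (40,62)])
E
```

```text
time_s: 9.62
ee_pos: [557.5, -27.0, 183.7]
ee_rot: [179.8, 0.2, -159.1]
force: [-5.3, 3.3, 17.1]
gripper_width: 29.6
t 9.62 pos [557.5 -27.  183.7] rpy [ 179.84    0.21 -159.13] F [-5.3  3.3 17.1] M [ 0.81  1.22 -0.45] w 29.6 j [  -4.   18.   95.    0.   67. -115.]
tool delta [ 1.2 -1.7 -0.3]
side 0.7 [array([369., 248.]), array([409., 257.])]
side 0.8 [array([371., 244.]), array([411., 250.])]
side 0.9 [array([372., 240.]), array([413., 243.])]
scene 0.7 [array([338., 246.]), array([363., 275.])]
scene 0.8 [array([345., 243.]), array([374., 270.])]
scene 0.9 [array([352., 239.]), array([385., 264.])]
```

View pics/side6c.png

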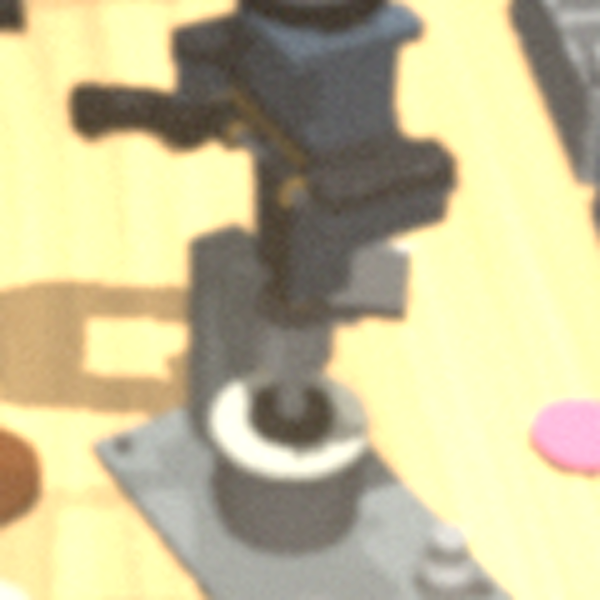

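View pics/scene6c.png

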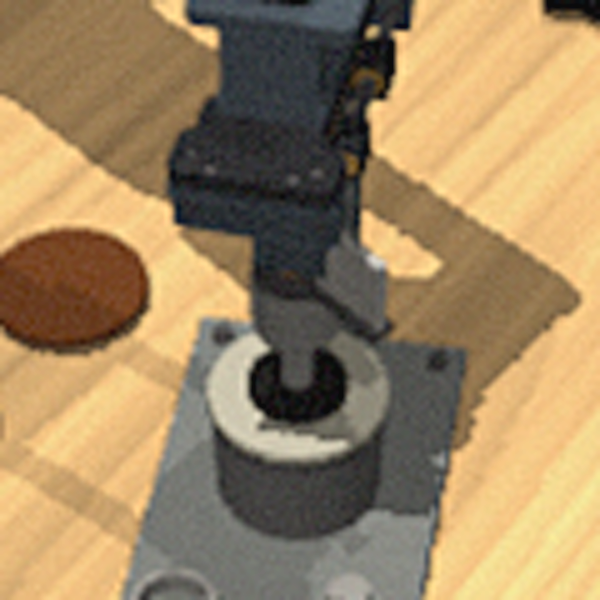

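The paddle tip sits at (387,262) in the scene crop, where 0.9 rad predicts (385,264). The yaw moment is climbing steeply, so the lever is against its lug. I'll let it settle, then hand in.

```bash
python3 -m creep '[[1,0,0,0,0,0,0],[1,0,0,0,0,0,0],[1,0,0,0,0,0,0],[1,0,0,0,0,0,0]]' 45
python3 -c "
from h import *
togo(557,-29,184)
from workcell import job_done
print(job_done())"
```

```text
time_s: 10.22
ee_pos: [557.5, -27.0, 183.7]
ee_rot: [179.8, 0.2, -159.1]
force: [-5.8, 2.6, 17.8]
gripper_width: 29.4
t 10.22 pos [557.5 -27.  183.7] rpy [ 179.84    0.22 -159.14] F [-5.8  2.6 17.8] M [ 0.81  1.2  -0.44] w 29.4 j [  -4.   18.   95.    0.   67. -115.]
tool delta [ 1.2 -1.7 -0.3]
the job is handed in; nothing more can be done
None
```

I gripped the black grip at 45 N and pushed the leg down 30.2 mm, then swept the lever closed by turning the hand about 65° counter-clockwise. I handed the job in at about 10 s, still gripping and pressing down.

- **Leg:** the force jumped at 30.2 mm, as it would at a hard stop, and the height stayed at 183.7 mm through the whole sweep. The last upward force was about 18 N. I took the leg position from the hand's travel and did not check the brass ring against the hub by eye.
- **Lid:** it looks level in both fixed cameras; I did not measure its angle.
- **Lever:** the paddle tip in the scene view matches 0.9 rad to within about a pixel, and the moment rose sharply at the end, so it is against its lug. The side view was coarser and fits 0.8 to 0.9 rad.
- **Side load:** the tool drifted about 2 mm sideways during the turn, with 5–7 N of side force. The axis estimates from the different cameras also differed by up to 5 mm. Neither affected the grip or the leg.
- **Loose parts:** the hand stayed above them throughout. The ones visible in the last crops have not moved, but I did not measure their positions again.

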